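Hold a glass cell by its frosted sides in the light path

TASK

I want to take a quick reading through the empty long glass cell, the longer of the two in the grey box. Slide the box's clear cover fully open by the ridge on top, take the long cell out by its two frosted sides only (no fingers on its clear end windows or its stopper) and hold it upright in the open light path, half-way between the lamp and the round detector, its middle on the line of the light and its clear windows square to it. Finish while still holding it there, still and clear of everything; do not bump the lamp bench, and leave the short cell and the other things where they are.

Things in the scene. Friction and masses are not known exactly. Their poses are not given: they have to be found in the camera images.
- cell_box: Fixed grey open-topped box, 142 (x) x 106 (y) x 66 mm high. Origin: centre of its underside. Walls 5 mm; 96 mm between the side walls, 90 mm between the cover-groove lips at their top. Foam floor at z = 5 mm. Two seats 33 x 21 mm at x = -8 and +42 mm, y = 0, inside foam ribs 4 mm thick with tops at z = 12 mm; a cell stands in each (which in which varies). A 44 mm high partition at x = -48 mm.
- cover (a joint): Slide of the box's clear cover, m: 0 = shut, 0.112 = fully open (stop); it moves towards the box's -x, the end near the robot, as the value grows. Starts at 0 to 0.020; about 1.5 N of friction; stays where it is left. Plate 136 x 99 x 4 mm, its top 62 mm above the box's underside; fully open it bares the box from x = -47 mm to the far wall.
- cover_grip (a point): Centre of the upright grey ridge on top of the cover, by which it is moved: 12 mm thick (along the box's x), 44 mm long (along the box's y), 20 mm tall, from 62 to 82 mm above the box's underside. Moves with the cover; its axes are the box's.
- long_cell_centre (a point): Centre of the long glass cell, half-way up: the whole is 30 mm long (its x), 18 mm wide (its y) and 50 mm tall; about 0.04 kg. It starts upright in one of the box's seats, its bottom 5 mm and its top 55 mm above the box's underside, its x along the box's x (1.5 mm play all round). z is up.
- long_cell_sides: The two frosted (matt white) long side walls of the long cell, on its +y and -y faces: flat, 30 mm long, 18 mm apart outside, from 1 to 43 mm above the cell's bottom. The only faces that may be gripped. Origin: centre of the cell's bottom; axes as the cell's.
- long_cell_windows: The two clear windows of the long cell, on its +x and -x ends, 30 mm apart outside, from 1 to 43 mm above the cell's bottom; the light is to go through them, along the cell's x. Not to be touched by the fingers. Origin: centre of the cell's bottom; axes as the cell's.
- long_cell_stopper: White stopper of the long cell, from 43 to 50 mm above the cell's bottom, 28 x 15 mm, so narrower than the frosted sides. Not to be touched by the fingers. Origin: centre of the cell's bottom; axes as the cell's.
- short_cell_centre (a point): Centre of the short glass cell, half-way up: like the long one but 18 x 18 mm and 50 mm tall. It stands in the other seat and stays there.
- light_bench: Fixed aluminium board 270 x 75 x 12 mm. Origin: on the desk under the middle of the open gap; x from lamp to detector, z up. Lamp: 24 mm black lens tube that ends at x = -71 mm, finned head on a post behind it, top 97 mm above the desk. Detector: 52 mm black disc on a post, face at x = +70 mm, top 104 mm above the desk. Nothing stands between them.
- beam_mid (a point): Middle of the open light path, half-way between lamp and detector, on the line of the light, 78 mm above the desk (66 mm above the board). Its x runs along the light, from lamp to detector; its z is up. The beam is about 4 mm wide.
- lens_case: White lens box 47 x 45 x 19 mm lying on the desk, to be left alone. Origin: centre of its underside.
- tweezers: Steel tweezers, 120 x 18 x 9 mm, lying on the desk, to be left alone. Origin: centre of the underside.

How it is judged:
On the way, in this order (a step that is already met when the one before it is completed fails the run):
1. the cover is slid fully open (at least 100 mm) (value of joint cover above 0.1 m), for 0.2 s.
2. the long cell, gripped by its frosted sides, is lifted clear of the box (z of long_cell_centre in the frame of cell_box above 0.095 m and contact force between the fingers and long_cell_sides above 1 N), for 0.2 s.
At the end, for the whole second after the job is handed in: Held by its frosted sides, still, upright (8 deg), touching nothing else: centre within 5 mm sideways and 10 mm in height of the light's line, within 30 mm of half-way, windows square to it (8 deg). Cover still open (90 mm or more); short cell upright in its seat (15 mm) (y of long_cell_centre in the frame of beam_mid between -0.005 and 0.005 m and z of long_cell_centre in the frame of beam_mid between -0.01 and 0.01 m and x of long_cell_centre in the frame of beam_mid between -0.03 and 0.03 m and angle between the x axis of long_cell_centre and the x axis of beam_mid, either way round below 0.14 rad and angle between long_cell_centre's own z axis and vertical below 0.14 rad and contact force between the fingers and long_cell_sides above 1 N and linear speed of long_cell_sides below 0.02 m/s and contact force between long_cell_sides and light_bench below 0.1 N and value of joint cover above 0.09 m and distance of short_cell_centre from where it was at the start of the episode below 0.015 m and angle between short_cell_centre's own z axis and vertical below 0.2 rad); the arm keeps its last pose, push and grip.
It fails at once if the robot touches a clear window of the long cell (contact force between any of the fingers, the arm and long_cell_windows above 1 N).
It fails at once if the robot touches the stopper of the long cell (contact force between any of the fingers, the arm and long_cell_stopper above 2 N).
It fails at once if the lamp bench is bumped (contact force between any of the fingers, the arm, long_cell_sides, long_cell_windows and light_bench above 4 N).
It fails at once if the short cell is disturbed (distance of short_cell_centre from where it was at the start of the episode above 0.015 m or angle between short_cell_centre's own z axis and vertical above 0.3 rad).
It fails at once if another thing is moved from its place (distance of any of lens_case, tweezers from where it was at the start of the episode above 0.02 m).
It also fails if it takes over 53 s, if anything falls off the work surface, if the arm or the gripper's body presses on something with over 40 N, if the wrist force passes 120 N, or if a joint passes its speed limit or range.

ROBOT

A 6-joint arm with a two-finger parallel gripper is mounted at the origin on a cart in front of the work surface, level with it; the furniture and walls round the work are solid. World frame = base frame: x ahead of the robot, y to its left, z up, the work surface at z = 0. Lengths are in m, angles in rad, forces in N, time in s.
With the tool pointing down it reaches from about 0.25 to 0.8 m from the base axis. Payload 3.9 kg.
Tool frame: the origin (TCP) lies on the centre line of the jaws, within the pads' length; the fingertips stand 11 mm ahead of it and the grasp point (between the pads) lies 8 mm behind it; z points along the fingers, y is the line along which they close (so a half turn about z gives the same grasp; the last joint's range is limited). The gripper opens to 85 mm and grips with 20 to 120 N. Pads are 22 mm wide; open, the fingers measure 114 mm over their backs; the gripper's body (76 mm by 85 mm) begins 54 mm behind the grasp point. The pads swing forward as they close: fully open they stand 13 mm farther back than shut.
Start: joints at [1.257, 0.26, -0.138, 1.173, 0, 1.571], TCP at [0.162, 0.499, 0.242] pointing down, gripper open.
Joint ranges: [-2.78, 2.78], [-0.83, 1.72], [-1.28, 1.37], [-1.9, 2.12], [-1.57, 1.48], [-3.14, 3.14]. Speed limits (rad/s): [2.57, 2.57, 3.14, 3.14, 3.14, 3.14].

INTERFACE

Orientations are given as a rotation vector (axis times angle).
In Python, from cell import get_state, read_camera, camera_info, sign_off gives the robot as it stands. The module is installed in compiled form; this text tells all that it offers.
- The arm moves only by the tool apply_moves, never from a script. Its argument "increments" is text: rows parted by semicolons, each of 7 numbers parted by spaces: the shift along the tool's x, y, z in cm, then the turn, a rotation vector about the tool's x, y, z in rad, then the finger opening in cm, from 0 to 8.54. In form: x y z ax ay az jaw; .... A call has 1 to 12 rows; each row shifts and turns the commanded pose from where the row before left it, along the tool's axes as they then stand; what a row does not reach is not made up. A row lasts 1/10 s, in which the tool goes at most 50 mm and 8.59 degrees, less where a joint would pass 70% of its speed; a pose out of reach is approached as far as the arm can. A call is refused whole if a number of a shift passes 5 or a number of a turn 0.15, either way. A call with a gripper value outside its range is refused whole. The fingers move at their own pace and stop on an object; "grip_force" is the grip in N (left out, the last holds). Time passes only in rows, so rows that do not move let the fingers close. It gives the time, the measured TCP pose, the force, the opening and the grip force at its end, in the units of the state.
- get_state(): the state, without advancing time (a new reading comes with each control period).
- read_camera(name): name is "scene" or "top" or "wrist"; returns (picture, depth): 420x560x3 uint8, blue, green, red; 420x560 float32, m along the optical axis (not along the pixel's ray), 0 where there is no reading.
- camera_info(name): a dict with "intrinsics" (3x3 intrinsics, pixels), "k1" (the pictures are not rectified: a ray, as slopes to the right and down, at radius r is drawn at 1 + k1 r^2 times it, then the intrinsics apply), "extrinsics" (4x4, takes a point from world to camera coordinates). Camera axes: x right, y up, looking along -z (the intrinsics and any distortion apply to the point x, -y, -z); pixel columns grow to the right and rows downward; lengths in m; the calibration is good to about 2 mm. A picture is of the moment at which its call begins: read the wrist's pose just before it. camera_info takes no time and is no camera call; for the wrist camera it gives the pose at the moment of the call.
- sign_off(): hands the job in; it is judged then, once.
The state is a dict: "t": time; "q": joint angles; "dq": joint speeds; "joint_torque": joint torques, N m; "tool_pos": TCP position; "ee_rot": TCP orientation; "ft_force": force on the tool from outside, world axes, zero at the start; "wrist_torque": the same for the moment, N m; "width": opening from 0.0 (shut) to 1.0 (fully open); "gripper_force": force on a finger pad.
Only numpy, scipy, OpenCV 4.12 (cv2) and the standard library are available. Lean on these libraries where they do the work, as an engineer would, in place of code of your own. Each camera call takes 0.05 s, during which the arm holds its last target. There are 200 camera calls.

## Working session

There is one attempt and no reset: what is moved stays moved. The work goes in short steps, Python scripts to look and compute and a tool call to move; the robot and the scene stay as the last step left them, time stands still between calls to the robot, and variables do not carry over. Pictures are saved under pics/ and viewed, at most 10 in all, crops included, and the job is handed in when it is done.

Besides the shell and the picture viewer there is one more tool, called after "Emit:" by a JSON object that holds its "name" and its "arguments", one argument or row to a line. apply_moves: Moves the arm, as the interface text tells. Its arguments: {"type":"object","properties":{"increments":{"type":"string"},"grip_force":{"type":"number"}},"required":["increments"]}

```bash
mkdir -p pics
cat > h.py <<'E'
import numpy as np,cv2
from cell import *
def snap(n):
    i=camera_info(n); im,d=read_camera(n); np.savez(n+'.npz',im=im,d=d,K=i['intrinsics'],k1=i['k1'],E=i['extrinsics']); return im,d
def load(n): return np.load(n+'.npz')
def rays(c,uv):
    uv=np.asarray(uv,float).reshape(-1,2);K=c['K'];k=float(c['k1'])
    s=cv2.undistortPoints(uv.reshape(-1,1,2),K,np.array([k,0,0,0,0.])).reshape(-1,2)
    R=c['E'][:3,:3];t=c['E'][:3,3]
    dc=np.c_[s[:,0],-s[:,1],-np.ones(len(s))]
    return -R.T@t, dc@R      # origin, dirs (unit depth)
def plane(c,uv,z):
    o,d=rays(c,uv); return o+d*((z-o[2])/d[:,2])[:,None]
def depthpts(c,uv):
    uv=np.asarray(uv).reshape(-1,2); o,d=rays(c,uv); return o+d*c['d'][uv[:,1].astype(int),uv[:,0].astype(int)][:,None]
E
python3 - <<'E'
from h import *
for n in ['scene','top']:
    im,d=snap(n); cv2.imwrite(f'pics/{n}0.png',im)
    c=load(n); print(n,c['k1'],-c['E'][:3,:3].T@c['E'][:3,3])
s=get_state();print(s)
E
```

```text
scene -0.007415181639292998 [-0.11903377 -0.01755198  0.67134063]
top -0.14282610664128 [0.45325409 0.08523834 0.93326263]
{'t': 0.1, 'q': array([ 1.25699995e+00,  2.60625180e-01, -1.39209948e-01,  1.17268599e+00,
        2.89975127e-05,  1.57081413e+00]), 'dq': array([-2.37499706e-04, -1.38229283e-03,  4.65841033e-03,  8.28141482e-05,
        1.54542899e-03,  9.07826424e-04]), 'joint_torque': array([ 3.38560199e-05, -4.06506336e+01,  2.54528171e+01,  1.01077920e-02,
        2.80200720e-05, -7.84487952e-06]), 'tool_pos': array([0.16186806, 0.49882354, 0.24155591]), 'ee_rot': array([-4.90871250e-01, -3.10270359e+00,  2.66865479e-03]), 'ft_force': array([-0.36813407, -0.01031484,  1.05013298]), 'wrist_torque': array([-0.0118834 , -0.02543633, -0.09239133]), 'gripper_force': 0.0, 'width': 1.0041307667580928}
```

View pics/top0.png

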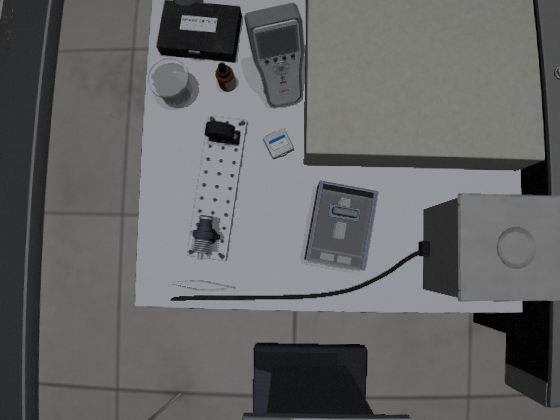

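View pics/scene0.png

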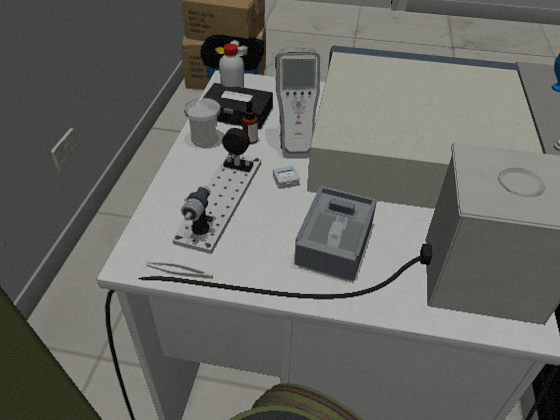

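The top view shows the box at about (342,226), the bench from the lamp (206,235) to the detector (222,130), the lens case at (278,143) and the tweezers at (203,285). I'll enlarge the box and the bench.

Run:
```python
from h import *
c=load('top');im=c['im']
a=cv2.resize(im[170:280,290:390],None,fx=5,fy=5,interpolation=cv2.INTER_CUBIC)
b=cv2.resize(im[110:265,180:250],None,fx=3.5,fy=3.5,interpolation=cv2.INTER_CUBIC)
o=np.zeros((560,780,3),np.uint8);o[:a.shape[0],:500]=a;o[:b.shape[0],505:505+b.shape[1]]=b
cv2.imwrite('pics/c1.png',np.clip(o*1.5,0,255).astype(np.uint8))
print(c['K']);print(plane(c,[[0,0],[560,420],[280,210],[342,226]],0).round(3))
for u in [(342,226),(345,212),(340,230),(222,130),(206,222),(215,180),(320,250)]:print(u,depthpts(c,u).round(3))
```

```text
[[495.6506662    0.         278.66391091]
 [  0.         495.6506662  210.38809548]
 [  0.           0.           1.        ]]
[[ 0.986  0.716  0.   ]
 [ 0.135 -0.462  0.   ]
 [ 0.539  0.098  0.   ]
 [ 0.511 -0.02   0.   ]]
(342, 226) [[ 0.507 -0.013  0.064]]
(345, 212) [[ 0.53  -0.016  0.078]]
(340, 230) [[ 0.5  -0.01  0.06]]
(222, 130) [[0.665 0.199 0.105]]
(206, 222) [[0.508 0.223 0.088]]
(215, 180) [[0.592 0.221 0.014]]
(320, 250) [[0.464 0.025 0.061]]
```

View pics/c1.png

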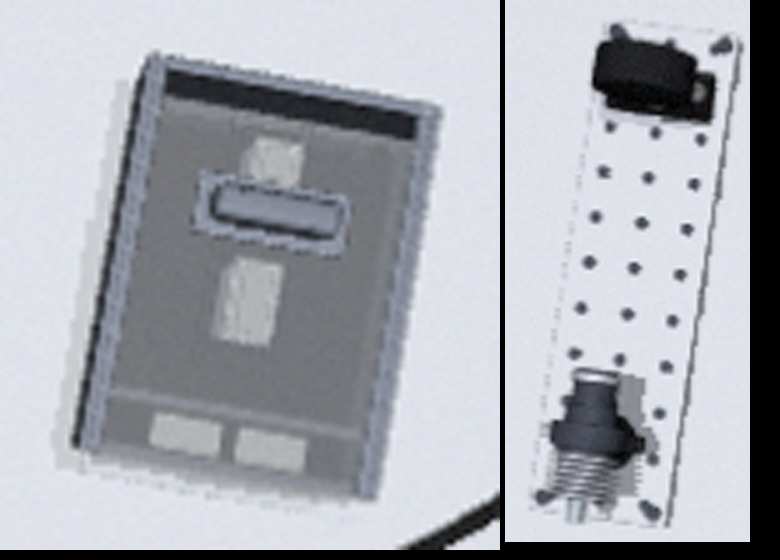

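The long cell (stopper at crop (248,302)) is in the x=-8 seat and the short one is beyond the ridge. The ridge is at crop (277,208), so the cover is nearly shut. Next I'll compute the poses from the corners.

Run:
```python
from h import *
c=load('top')
def rep(n,P,L=None):
    r=cv2.minAreaRect((P[:,:2]*1000).astype(np.float32));print(n,np.round(r[0],1),np.round(r[1],1),round(r[2],2),len(P))
f=lambda q:[(290+x/5-.4,170+y/5-.4) for x,y in q]
g=lambda q:[(180+(x-505)/3.5-.36,110+y/3.5-.36) for x,y in q]
def quad(n,P):
    print(n,(P*1000).round(1)[:,:2].tolist(),'c',(P.mean(0)*1000).round(1),'yaw far-near',np.degrees(np.arctan2(*( (P[0]+P[1]-P[2]-P[3])[[1,0]]))).round(2),'yaw side',np.degrees(np.arctan2(*( (P[0]+P[3]-P[1]-P[2])[[1,0]]))-np.pi/2).round(2), 'L',np.linalg.norm((P[0]+P[1]-P[2]-P[3])/2).round(4),np.linalg.norm((P[0]+P[3]-P[1]-P[2])/2).round(4))
quad('box',plane(c,f([(150,55),(440,105),(370,500),(85,452)]),.066))
quad('ridge',plane(c,f([(213,183),(349,207),(340,240),(210,218)]),.082))
quad('longstop',plane(c,f([(237,257),(282,263),(262,345),(220,337)]),.055))
quad('board',plane(c,g([(604,22),(742,38),(668,525),(530,508)]),.012))
# depth cloud
v,u=np.mgrid[0:420,0:560];m=c['d']>0
uv=np.c_[u[m],v[m]];P=depthpts(c,uv)
ok=(P[:,0]>.38)&(P[:,0]<.65)&(P[:,1]>-.13)&(P[:,1]<.1)
for n,a,b,k in [('boxtop',.056,.071,ok),('ridgetop',.074,.095,ok)]:
    s=k&(P[:,2]>a)&(P[:,2]<b);Q=P[s];rep(n,Q);print(Q.mean(0).round(4),np.median(Q[:,2]).round(4))
E_=(P[:,1]>.13)&(P[:,1]<.3)&(P[:,0]>.4)&(P[:,0]<.75)
for n,a,b in [('det',.03,.12),]:
    for x0,x1 in [(.4,.58),(.58,.75)]:
        s=E_&(P[:,2]>a)&(P[:,2]<b)&(P[:,0]>x0)&(P[:,0]<x1);rep(n,P[s]);print(P[s].max(0).round(3),P[s].min(0).round(3))
# desk height
print('desk z',np.median(P[(abs(P[:,0]-.5)<.05)&(abs(P[:,1]-.12)<.015)][:,2]))
# board by dark mounting holes, plane z=.012
im=cv2.cvtColor(c['im'],cv2.COLOR_BGR2GRAY)[142:218,190:245]
```

```text
box [[586.3, 27.8], [570.7, -75.3], [431.3, -51.4], [446.2, 48.5]] c [508.6 -12.6  66. ] yaw far-near -9.07 yaw side -8.58 L 0.1415 0.1026
ridge [[539.7, 6.5], [532.3, -40.7], [520.8, -37.7], [527.5, 7.4]] c [530.1 -16.1  82. ] yaw far-near -9.48 yaw side -8.7 L 0.012 0.0467
longstop [[516.2, -4.9], [514.4, -20.9], [485.1, -14.1], [487.6, 0.8]] c [500.8  -9.8  55. ] yaw far-near -12.22 yaw side -8.05 L 0.0296 0.0157
board [[716.3, 239.5], [708.1, 163.3], [443.2, 195.4], [450.3, 269.7]] c [579.5 217.   12. ] yaw far-near -6.69 yaw side -5.82 L 0.2673 0.0756
boxtop [533.  -21.8] [186.8 209.7] 81.98 4909
[ 0.5055 -0.012   0.0631] 0.0628
ridgetop [573.5 -37.1] [184.8 102.8] 89.8 447
[ 0.584  -0.0255  0.0831] 0.0824
det [482.7 227.6] [75.  45.1] 12.21 686
[0.52  0.252 0.098] [0.444 0.205 0.031]
det [700.1 243.9] [147.2  42.2] 51.71 623
[0.75  0.3   0.107] [0.657 0.181 0.03 ]
desk z 0.00032898930502028856
```

```bash
cat >> h.py <<'E'
from scipy.spatial.transform import Rotation as Ro
BOX=np.array([.5086,-.0126]);BY=np.radians(-8.9)
def box(x,y): return BOX+[x*np.cos(BY)-y*np.sin(BY),x*np.sin(BY)+y*np.cos(BY)]
def go(p,yawy):
    "shift (cm) & rotvec in current tool axes to reach TCP p, tool y at world angle yawy (deg), tool down"
    s=get_state();R=Ro.from_rotvec(s['ee_rot']);y=np.radians(yawy)
    Y=np.array([np.cos(y),np.sin(y),0]);Z=np.array([0,0,-1.]);T=Ro.from_matrix(np.c_[np.cross(Y,Z),Y,Z])
    print('t',round(s['t'],2),'pos',s['tool_pos'].round(4),'q',s['q'].round(2),'w',round(s['width'],3),'gf',round(s['gripper_force'],1),'ft',s['ft_force'].round(1))
    print('shift cm',(R.inv().apply(np.array(p)-s['tool_pos'])*100).round(2),'turn',(R.inv()*T).as_rotvec().round(3))
E
python3 - <<'E'
from h import *
go([.530,-.016,.17],-8.9)
# bench via scene camera & holes in top
c=load('top')
g=lambda q:[(180+(x-505)/3.5-.36,110+y/3.5-.36) for x,y in q]
P=plane(c,g([(656,133),(648,178),(642,223),(634,268),(627,314),(619,360)]),.012);print((P*1000).round(1)[:,:2].tolist(),np.degrees(np.polyfit(P[:,0],P[:,1],1)[0]))
P=plane(c,g([(597,374)]),.09);print('tube end top',P)
im=load('scene')['im'];b=cv2.resize(im[115:260,160:275],None,fx=4,fy=4,interpolation=cv2.INTER_CUBIC)
cv2.imwrite('pics/c2.png',b)
E
```

```text
t 0.1 pos [0.1619 0.4988 0.2416] q [ 1.26  0.26 -0.14  1.17  0.    1.57] w 1.004 gf 0.0 ft [-0.4 -0.   1.1]
shift cm [-50.91 -37.59   7.22] turn [-1.000e-03  1.000e-03  1.412e+00]
[[654.5, 208.5], [629.6, 212.0], [604.9, 214.4], [580.4, 217.9], [555.4, 220.8], [530.5, 224.3]] -7.201225497911396
tube end top [[0.51688389 0.22317088 0.09      ]]
```

View pics/c2.png

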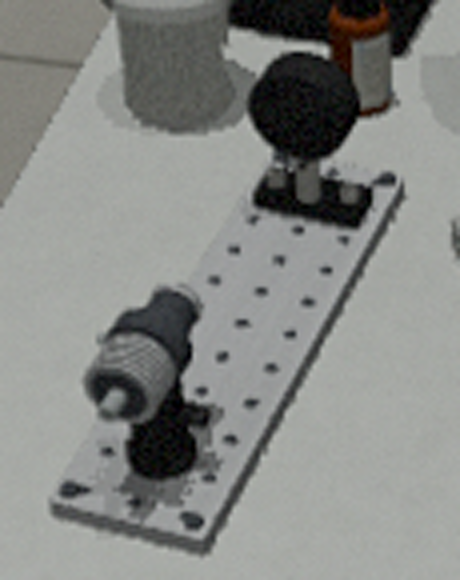

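The scene view shows the tube ending at crop (185,298), the detector disc centred at (303,105) and clear board corners at (52,505), (207,543) and (403,180). I'll cross-check the bench with these, then start moving.

Run:
```python
from h import *
c=load('scene')
g=lambda q:[(160+x/4-.38,115+y/4-.38) for x,y in q]
P=plane(c,g([(52,505),(207,543),(403,180)]),.012);print((P*1000).round(1)[:,:2].tolist(),'centre',((P[0]+P[2])/2).round(4), np.degrees(np.arctan2(*(P[2]-P[1])[[1,0]])))
H=plane(c,g([(298,230),(280,260),(261,291),(242,323),(222,357),(201,391)]),.012);print((H*1000).round(1)[:,:2].tolist(),np.degrees(np.arctan(np.polyfit(H[:,0],H[:,1],1)[0])))
# triangulate detector disc centre & tube end: two views
t=load('top')
for n,a,b in [('det',g([(303,105)])[0],None),('tube',g([(185,298)])[0],None)]:
    print(n,plane(c,[a],.078))
Q=depthpts(t,np.argwhere(t['d']>0)[:,::-1])
ax=np.radians(-6.7);B=np.array([.5795,.217])
L=(Q[:,:2]-B)@np.array([[np.cos(ax),-np.sin(ax)],[np.sin(ax),np.cos(ax)]])
for n,a,b in [('lamp tube',-.085,-.071),('lamp tube2',-.1,-.085),('det',.07,.085)]:
    s=(L[:,0]>a)&(L[:,0]<b)&(abs(L[:,1])<.04)&(Q[:,2]>.06);print(n,s.sum(),L[s].min(0).round(4),L[s].max(0).round(4),Q[s][:,2].max())
```

```text
[[446.6, 266.3], [438.7, 193.3], [704.6, 163.2]] centre [0.5756 0.2148 0.012 ] -6.444054424434855
[[653.4, 207.0], [628.6, 210.0], [603.9, 213.2], [579.2, 216.2], [554.0, 219.1], [529.5, 222.3]] -6.996126833505169
det [[0.6705958  0.20593056 0.078     ]]
tube [[0.52018328 0.22174332 0.078     ]]
lamp tube 110 [-0.085  -0.0111] [-0.0712  0.0133] 0.09429543689578468
lamp tube2 176 [-0.1    -0.0165] [-0.0852  0.0239] 0.09836872758945847
det 188 [ 0.0796 -0.0244] [0.0849 0.0245] 0.10647986229155937
```

Emit:
{"name": "apply_moves", "arguments": {
  "increments": "-4.25 -3.1 0 0 0 0 4; -4.25 -3.1 0 0 0 0 4; -4.25 -3.1 0 0 0 0 4; -4.25 -3.1 0 0 0 0 4; -4.25 -3.1 0 0 0 0 4; -4.25 -3.1 0 0 0 0 4; -4.25 -3.1 0 0 0 0 4; -4.25 -3.1 0 0 0 0 4; -4.25 -3.1 0 0 0 0 4; -4.25 -3.1 0 0 0 0 4; -4.25 -3.1 0 0 0 0 4; -4.25 -3.5 0 0 0 0 4",
  "grip_force": 30
}}

```text
t: 1.3
tool_pos: [0.5124, 0.0099, 0.242]
ee_rot: [-0.491, -3.103, -0.0]
ft_force: [0.7, 0.7, 0.7]
width: 0.464
gripper_force: 0.0
```

Emit:
{"name": "apply_moves", "arguments": {
  "increments": "0 0 0 0 0 0.14 4; 0 0 0 0 0 0.14 4; 0 0 0 0 0 0.14 4; 0 0 0 0 0 0.14 4; 0 0 0 0 0 0.14 4; 0 0 0 0 0 0.14 4; 0 0 0 0 0 0.14 4; 0 0 0 0 0 0.14 4; 0 0 0 0 0 0.14 4; 0 0 0 0 0 0.14 4; 0 0 0 0 0 0.01 4; 0 0 0 0 0 0 4"
}}

```text
t: 2.5
tool_pos: [0.5113, 0.0118, 0.242]
ee_rot: [-2.382, -2.048, 0.001]
ft_force: [-0.4, -0.1, 0.6]
width: 0.466
gripper_force: 0.0
```

Run:
```python
from h import *
im,d=snap('wrist');cv2.imwrite('pics/w1.png',im)
go([.530,-.016,.10],-8.9)
```

```text
t 2.55 pos [0.5114 0.0118 0.2421] q [ 0.02  0.24 -0.17  1.16 -0.    1.74] w 0.471 gf 0.0 ft [ 0.3 -0.4 -0.1]
shift cm [-2.46  2.26 14.21] turn [-0.001  0.     0.005]
```

View pics/w1.png

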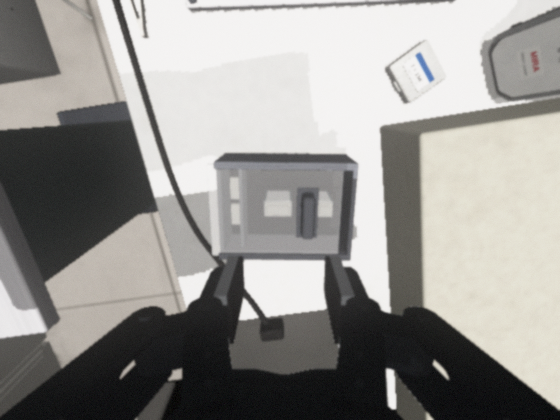

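The wrist view shows the box from (215,157) to (352,257), the ridge top at (307,214) and the long stopper at (278,204). I'll check these against the estimates.

Run:
```python
from h import *
c=load('wrist');P=plane(c,[(307,214)],.082);print(P,'exp .530 -.016');print(plane(c,[(278,204)],.055),box(-.008,0))
R=plane(c,[(216,163),(356,163),(350,257),(213,257)],.066);print(R.round(4),R.mean(0))
go([.530,-.016,.079],-8.9)
```

```text
[[ 0.53037257 -0.01231698  0.082     ]] exp .530 -.016
[[ 0.50234733 -0.00609063  0.055     ]] [ 0.50069632 -0.01136232]
[[ 0.4498  0.0474  0.066 ]
 [ 0.5846  0.027   0.066 ]
 [ 0.5701 -0.073   0.066 ]
 [ 0.425  -0.051   0.066 ]] [ 0.50739525 -0.01238732  0.066     ]
t 2.55 pos [0.5114 0.0118 0.2421] q [ 0.02  0.24 -0.17  1.16 -0.    1.74] w 0.471 gf 0.0 ft [ 0.3 -0.4 -0.1]
shift cm [-2.46  2.27 16.31] turn [-0.001  0.     0.005]
```

Emit:
{"name": "apply_moves", "arguments": {
  "increments": "-1.2 1.1 2 0 0 0 4; -1.3 1.2 2 0 0 0 4; 0 0 3 0 0 0 4; 0 0 3 0 0 0 4; 0 0 1 0 0 0 4; 0 0 0 0 0 0 4; 0 0 0 0 0 0 4"
}}

```text
t: 3.25
tool_pos: [0.5312, -0.0164, 0.1333]
ee_rot: [2.383, 2.045, 0.001]
ft_force: [0.8, 0.0, 0.7]
width: 0.466
gripper_force: 0.0
```

Run:
```python
from h import *
go([.530,-.016,.079],-8.9)
```

```text
t 3.25 pos [ 0.5312 -0.0164  0.1333] q [-0.03  0.34 -0.32  0.91 -0.    1.69] w 0.466 gf 0.0 ft [0.8 0.  0.7]
shift cm [ 0.02 -0.13  5.43] turn [ 0.001 -0.     0.003]
```

Emit:
{"name": "apply_moves", "arguments": {
  "increments": "0 -0.1 2 0 0 0 4; 0 0 2 0 0 0 4; 0 0 1.4 0 0 0 4; 0 0 0 0 0 0 4; 0 0 0 0 0 0 0; 0 0 0 0 0 0 0; 0 0 0 0 0 0 0; 0 0 0 0 0 0 0; 0 0 0 0 0 0 0; 0 0 0 0 0 0 0"
}}

```text
t: 4.25
tool_pos: [0.531, -0.0163, 0.08]
ee_rot: [2.383, 2.043, 0.004]
ft_force: [0.0, 0.2, 6.5]
width: 0.131
gripper_force: 33.6
```

Run:
```python
from h import *
go(np.r_[box(.0218-.105,0),.079],-8.9)
```

```text
t 4.25 pos [ 0.531  -0.0163  0.08  ] q [-0.03  0.39 -0.4   0.77  0.    1.69] w 0.131 gf 33.6 ft [0.  0.2 6.5]
shift cm [  0.04 -10.59   0.07] turn [ 0.004 -0.001  0.002]
```

Emit:
{"name": "apply_moves", "arguments": {
  "increments": "0 -0.5 -0.05 0 0 0 0; 0 -1 0 0 0 0 0; 0 -1 0 0 0 0 0; 0 -1 0 0 0 0 0; 0 -1 0 0 0 0 0; 0 -1 0 0 0 0 0; 0 -1 0 0 0 0 0; 0 -1 0 0 0 0 0; 0 -1 0 0 0 0 0; 0 -0.7 0 0 0 0 0; 0 0 0 0 0 0 0"
}}

```text
t: 5.35
tool_pos: [0.4379, -0.0012, 0.08]
ee_rot: [-2.384, -2.045, -0.004]
ft_force: [-1.3, 2.8, 10.4]
width: 0.126
gripper_force: 34.1
```

Emit:
{"name": "apply_moves", "arguments": {
  "increments": "0 -0.5 0 0 0 0 0; 0 -0.3 0 0 0 0 0; 0 0 0 0 0 0 0"
}}

```text
t: 5.65
tool_pos: [0.4311, -0.0, 0.08]
ee_rot: [2.384, 2.046, 0.006]
ft_force: [1.6, 3.3, 7.7]
width: 0.128
gripper_force: 33.9
```

Run:
```python
from h import *
go(np.r_[box(.0218-.105,0),.079],-8.9)
im,d=snap('top');cv2.imwrite('pics/t2.png',cv2.resize(im[150:290,260:400],None,fx=4,fy=4,interpolation=cv2.INTER_CUBIC))
```

```text
t 5.65 pos [ 0.4311 -0.      0.08  ] q [-0.    0.24 -0.63  0.69  0.    1.72] w 0.128 gf 33.9 ft [1.6 3.3 7.7]
shift cm [-0.04 -0.47  0.1 ] turn [ 0.002 -0.003  0.003]
```

Emit:
{"name": "apply_moves", "arguments": {
  "increments": "0 -0.3 0 0 0 0 0; 0 -0.2 0 0 0 0 0; 0 0 0 0 0 0 0"
}}

```text
t: 6.0
tool_pos: [0.4278, 0.0005, 0.0801]
ee_rot: [2.383, 2.044, 0.008]
ft_force: [4.9, 2.8, 5.5]
width: 0.129
gripper_force: 33.4
```

Emit:
{"name": "apply_moves", "arguments": {
  "increments": "0 -0.3 0 0 0 0 0; 0 0 0 0 0 0 0"
}}

```text
t: 6.2
tool_pos: [0.4277, 0.0005, 0.0801]
ee_rot: [2.38, 2.041, 0.013]
ft_force: [10.8, 2.0, -2.2]
width: 0.131
gripper_force: 32.5
```

Emit:
{"name": "apply_moves", "arguments": {
  "increments": "0 -0.3 0 0 0 0 0; 0 0 0 0 0 0 0"
}}

```text
t: 6.4
tool_pos: [0.4275, 0.0006, 0.0802]
ee_rot: [2.377, 2.039, 0.017]
ft_force: [15.6, 0.3, -9.8]
width: 0.129
gripper_force: 31.8
```

It's at the stop. I'll ease off, release, rise, and move over the long cell while turning -90° about the tool z.

Emit:
{"name": "apply_moves", "arguments": {
  "increments": "0 0.6 0 0 0 0 0; 0 0.2 0 0 0 0 0; 0 0 0 0 0 0 4; 0 0 0 0 0 0 4; 0 0 0 0 0 0 4; 0 0 -2 0 0 0 4; 0 0 -4 0 0 0 4; 0 0 -4 0 0 0 4; 0 0 -4 0 0 0 4; 0 2 0 0 0 0 4; 0 3 0 0 0 0 4; 0 3 0 0 0 0 4"
}}

```text
t: 7.6
tool_pos: [0.5068, -0.013, 0.2189]
ee_rot: [-2.384, -2.045, 0.001]
ft_force: [0.7, 0.2, 0.8]
width: 0.467
gripper_force: 0.0
```

Emit:
{"name": "apply_moves", "arguments": {
  "increments": "0 0 0 0 0 -0.14 4; 0 0 0 0 0 -0.14 4; 0 0 0 0 0 -0.14 4; 0 0 0 0 0 -0.14 4; 0 0 0 0 0 -0.14 4; 0 0 0 0 0 -0.14 4; 0 0 0 0 0 -0.14 4; 0 0 0 0 0 -0.14 4; 0 0 0 0 0 -0.14 4; 0 0 0 0 0 -0.14 4; 0 0 0 0 0 -0.14 4; 0 0 0 0 0 -0.03 4"
}}

```text
t: 8.8
tool_pos: [0.5058, -0.0129, 0.2181]
ee_rot: [-0.239, -3.131, 0.0]
ft_force: [0.4, 0.1, -0.3]
width: 0.469
gripper_force: 0.0
```

Run:
```python
from h import *
im,d=snap('wrist');im2,_=snap('top');
o=np.zeros((560,800,3),np.uint8);o[:420,:480]=im[:,40:520]
a=cv2.resize(im2[170:280,290:390],None,fx=3.1,fy=3.1,interpolation=cv2.INTER_CUBIC);o[:a.shape[0],485:485+a.shape[1]]=a
cv2.imwrite('pics/w2.png',o)
go(np.r_[box(-.008,0),.12],81.1)
```

```text
t 8.9 pos [ 0.5061 -0.0129  0.2183] q [-0.03  0.24 -0.23  1.1  -0.    0.13] w 0.463 gf 0.0 ft [ 0.4  0.5 -0.2]
shift cm [0.55 0.07 9.83] turn [-0.    -0.001 -0.   ]
```

View pics/w2.png

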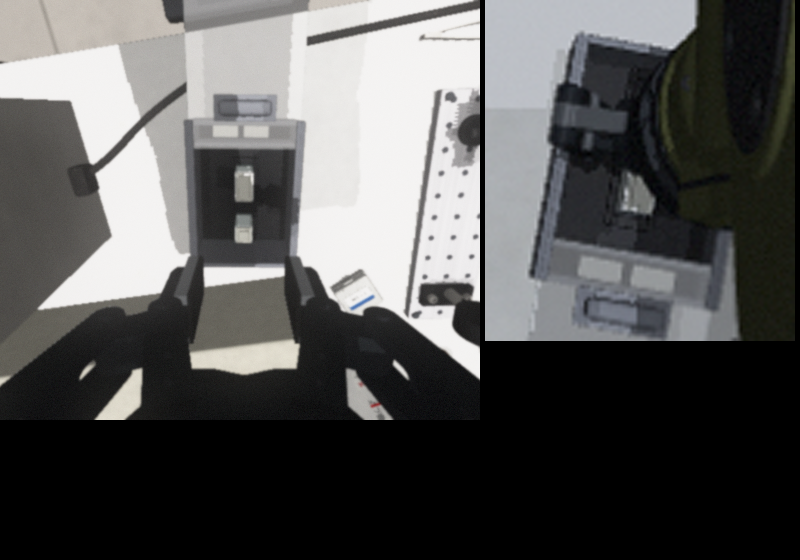

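Cover is open. The long cell's stopper is at about wrist pixel (284,182) and the short one's at (283,228). I'll measure them with thresholds.

Run:
```python
from h import *
c=load('wrist');im=c['im'];g=cv2.cvtColor(im,cv2.COLOR_BGR2GRAY)
sub=g[155:250,268:302]
print(sub[::3,::2])
cam=-c['E'][:3,:3].T@c['E'][:3,3];print('cam',cam)
m=(g>150).astype(np.uint8);m[:155]=0;m[250:]=0;m[:,:268]=0;m[:,302:]=0
n,l,s,ce=cv2.connectedComponentsWithStats(m)
for i in range(1,n):
    if s[i,4]>40:
        x,y,w,h=s[i,:4];print(s[i],ce[i]);P=plane(c,[(x-.5,y-.5),(x+w-.5,y-.5),(x+w-.5,y+h-.5),(x-.5,y+h-.5)],.055);print((P[:,:2]*1000).round(1).tolist(),P.mean(0).round(4))
Q=depthpts(c,[(284,172),(284,180),(284,190),(284,196),(283,222),(283,230)]);print(Q.round(4))
print('exp',box(-.008,0),box(.042,0))
```

```text
[[ 49  48  44  46  46  46  58  61  59  64  60  63  58  52  56  56  56]
 [ 42  43  43  40  42  40  53  53  53  57  56  54  51  46  49  48  53]
 [ 43  38  46  38  41  43  48  59  60  61  59  58  54  49  55  54  52]
 [ 44  38  42  39  51  53  55  65  66  68  70  65  57  51  52  51  51]
 [ 37  36  37  43  88 120 126 126 128 134 155 128  88  48  47  52  51]
 [ 35  33  30  52 107 145 145 141 143 142 150 148 106  55  49  42  50]
 [ 33  31  34  86 159 170 174 162 193 210 210 203 185  83  50  47  49]
 [ 36  33  32  90 164 162 142 144 162 171 167 181 209  88  48  45  47]
 [ 28  35  28  77 137 147 149 148 148 151 140 177 219  93  47  48  47]
 [ 32  32  33  75 141 148 151 149 151 146 144 154 198  80  49  47  47]
 [ 35  34  31  75 136 147 150 150 151 149 141 142 146  59  35  36  39]
 [ 30  31  26  71 136 138 145 148 146 146 142 142 131  53  31  31  34]
 [ 36  36  37  76 137 137 146 146 151 147 140 142 131  47  27  34  34]
 [ 38  31  37  87 147 141 149 147 145 147 141 140 127  50  31  35  30]
 [ 37  33  38  80 138 139 144 150 147 150 140 141 124  48  29  29  34]
 [ 35  37  37  55 112 129 124 119 1
[... 1013 characters left out ...]
 57  59  61  61]
 [ 57  56  58  55  55  59  58  60  57  57  60  58  54  59  62  56  61]
 [ 58  58  56  55  57  62  56  58  58  59  56  61  59  60  62  63  59]]
cam [ 0.42811095 -0.00148875  0.35035556]
[275 170  19  16 126] [285.91269841 175.14285714]
[[481.6, -18.4], [484.3, -0.8], [499.6, -3.0], [496.8, -20.9]] [ 0.4906 -0.0108  0.055 ]
[275 228  17  15 239] [283.15899582 234.61087866]
[[539.2, -27.8], [541.8, -11.0], [557.8, -13.4], [555.2, -30.4]] [ 0.5485 -0.0207  0.055 ]
[[ 0.4864 -0.0101  0.0494]
 [ 0.4929 -0.0111  0.0549]
 [ 0.5024 -0.0126  0.0557]
 [ 0.5084 -0.0135  0.0553]
 [ 0.5412 -0.0196  0.0372]
 [ 0.5443 -0.02    0.0519]]
exp [ 0.50069632 -0.01136232] [ 0.55009431 -0.01909784]
```

Emit:
{"name": "apply_moves", "arguments": {
  "increments": "0.6 0 2 0 0 0 4; 0 0 4 0 0 0 4; 0 0 4 0 0 0 4; 0 0 2 0 0 0 4; 0 0 0 0 0 0 4; 0 0 0 0 0 0 4"
}}

```text
t: 9.5
tool_pos: [0.5008, -0.0119, 0.099]
ee_rot: [-0.243, -3.132, 0.0]
ft_force: [0.5, 0.2, 0.6]
width: 0.467
gripper_force: 0.0
```

Run:
```python
from h import *
go([.5003,-.0118,.028],81.1)
```

```text
t 9.5 pos [ 0.5008 -0.0119  0.099 ] q [-0.02  0.33 -0.44  0.8  -0.    0.13] w 0.467 gf 0.0 ft [0.5 0.2 0.6]
shift cm [0.05 0.   7.1 ] turn [-0.    -0.001  0.   ]
```

Emit:
{"name": "apply_moves", "arguments": {
  "increments": "0 0 2 0 0 0 4; 0 0 2 0 0 0 4; 0 0 2 0 0 0 4; 0 0 1.1 0 0 0 4; 0 0 0 0 0 0 4; 0 0 0 0 0 0 4"
}}

```text
t: 10.1
tool_pos: [0.5023, -0.0117, 0.0312]
ee_rot: [0.241, 3.129, 0.002]
ft_force: [-6.2, -1.2, 16.2]
width: 0.467
gripper_force: 8.1
```

Emit:
{"name": "apply_moves", "arguments": {
  "increments": "0 0 0 0 0 0 1; 0 0 0 0 0 0 1; 0 0 0 0 0 0 1; 0 0 0 0 0 0 1; 0 0 0 0 0 0 1; 0 0 0 0 0 0 1",
  "grip_force": 25
}}

```text
t: 10.7
tool_pos: [0.503, -0.012, 0.0299]
ee_rot: [0.242, 3.128, 0.0]
ft_force: [-1.4, 0.1, 10.2]
width: 0.204
gripper_force: 27.3
```

Gripped at 17.4 mm, with some contact force on the way down. I'll lift gently and look.

Emit:
{"name": "apply_moves", "arguments": {
  "increments": "0 0 -0.5 0 0 0 1; 0 0 -0.5 0 0 0 1; 0 0 0 0 0 0 1"
}}

```text
t: 11.0
tool_pos: [0.5015, -0.0119, 0.0386]
ee_rot: [0.241, 3.131, 0.0]
ft_force: [-0.2, -0.1, -0.5]
width: 0.203
gripper_force: 25.8
```

Run:
```python
from h import *
go([.5003,-.0118,.028],81.1)
im,d=snap('wrist');im2,_=snap('scene')
o=np.zeros((420,800,3),np.uint8);o[:,:420]=im[:,70:490]
a=cv2.resize(im2[165:285,280:390],None,fx=3.4,fy=3.4,interpolation=cv2.INTER_CUBIC)[:,:375];o[:a.shape[0],425:425+a.shape[1]]=a
cv2.imwrite('pics/w3.png',o)
```

```text
t 11.0 pos [ 0.5015 -0.0119  0.0386] q [-0.02  0.4  -0.53  0.64 -0.    0.13] w 0.203 gf 25.8 ft [-0.2 -0.1 -0.5]
shift cm [ 0.13 -0.01  1.06] turn [0.    0.001 0.001]
```

View pics/w3.png

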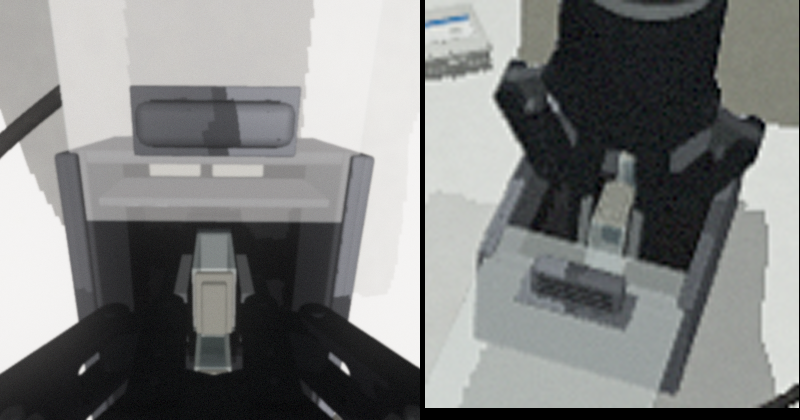

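The cell is held between the pads by its frosted sides and the box is otherwise undisturbed. Lifting it clear.

Emit:
{"name": "apply_moves", "arguments": {
  "increments": "0 0 -1 0 0 0 1; 0 0 -2 0 0 0 1; 0 0 -2 0 0 0 1; 0 0 -2 0 0 0 1; 0 0 -2 0 0 0 1; 0 0 -2 0 0 0 1; 0 0 -2 0 0 0 1; 0 0 -2 0 0 0 1; 0 0 -1 0 0 0 1; 0 0 0 0 0 0 1; 0 0 0 0 0 0 1; 0 0 0 0 0 0 1"
}}

```text
t: 12.3
tool_pos: [0.4999, -0.0119, 0.1967]
ee_rot: [-0.241, -3.13, 0.0]
ft_force: [0.4, 0.1, -0.9]
width: 0.21
gripper_force: 25.8
```

Run:
```python
from h import *
go([.579,.2165,.2],83.2)
```

```text
t 12.3 pos [ 0.4999 -0.0119  0.1967] q [-0.02  0.24 -0.28  1.05 -0.    0.13] w 0.21 gf 25.8 ft [ 0.4  0.1 -0.9]
shift cm [-4.31 23.78 -0.35] turn [-0.    -0.002 -0.035]
```

Emit:
{"name": "apply_moves", "arguments": {
  "increments": "-0.4 2 0 0 0 -0.035 1; -0.5 2.8 0 0 0 0 1; -0.5 3 0 0 0 0 1; -0.5 3 0 0 0 0 1; -0.5 3 0 0 0 0 1; -0.5 3 0 0 0 0 1; -0.5 3 0 0 0 0 1; -0.5 2 0 0 0 0 1; -0.3 1.5 0 0 0 0 1; 0 0.5 0 0 0 0 1; 0 0 0 0 0 0 1; 0 0 0 0 0 0 1"
}}

```text
t: 13.5
tool_pos: [0.5709, 0.2183, 0.1975]
ee_rot: [-0.188, -3.135, 0.001]
ft_force: [-0.4, -0.0, -0.7]
width: 0.204
gripper_force: 25.8
```

Run:
```python
from h import *
go([.579,.2165,.11],83.2)
```

```text
t 13.5 pos [0.5709 0.2183 0.1975] q [ 0.37  0.43 -0.    1.14 -0.    0.48] w 0.204 gf 25.8 ft [-0.4 -0.  -0.7]
shift cm [-0.83 -0.07  8.75] turn [-0.001 -0.001 -0.001]
```

Emit:
{"name": "apply_moves", "arguments": {
  "increments": "-0.8 -0.1 1 0 0 0 1; 0 0 2 0 0 0 1; 0 0 2 0 0 0 1; 0 0 2 0 0 0 1; 0 0 2 0 0 0 1; 0 0 2 0 0 0 1; 0 0 1 0 0 0 1; 0 0 0 0 0 0 1; 0 0 0 0 0 0 1"
}}

```text
t: 14.4
tool_pos: [0.5797, 0.2169, 0.0782]
ee_rot: [0.187, 3.136, 0.0]
ft_force: [0.2, -0.1, 0.3]
width: 0.204
gripper_force: 25.8
```

Run:
```python
from h import *
go([.579,.2165,.078],83.2)
im,d=snap('wrist');im2,_=snap('scene')
o=np.zeros((500,800,3),np.uint8);o[:420,:420]=im[:,70:490]
a=cv2.resize(im2[110:260,160:275],None,fx=3.2,fy=3.2,interpolation=cv2.INTER_CUBIC)[:500,:375];o[:a.shape[0],425:425+a.shape[1]]=a
cv2.imwrite('pics/w4.png',o)
```

```text
t 14.4 pos [0.5797 0.2169 0.0782] q [ 0.36  0.52 -0.17  0.87 -0.    0.48] w 0.204 gf 25.8 ft [ 0.2 -0.1  0.3]
shift cm [ 0.06 -0.05  0.02] turn [ 0.     0.    -0.001]
```

View pics/w4.png

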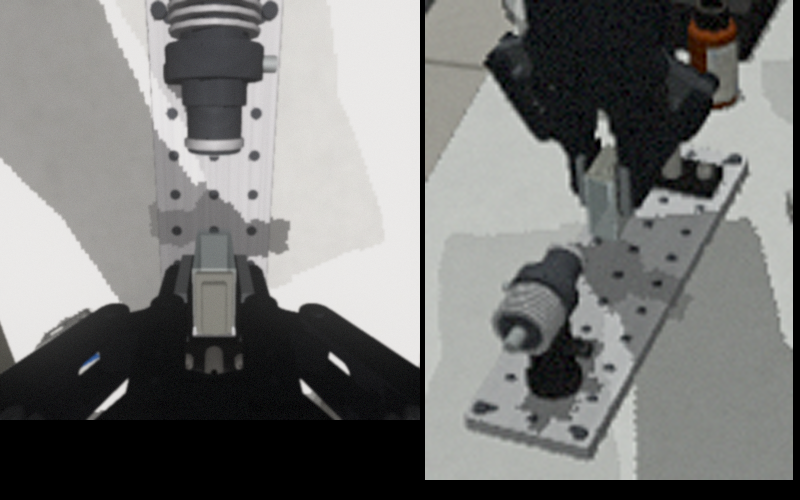

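In the wrist view the tube end (about (284,148)) and the held cell (stopper about (284,300)) line up. I'll check the numbers.

Run:
```python
from h import *
c=load('wrist');g=cv2.cvtColor(c['im'],cv2.COLOR_BGR2GRAY).astype(int)
def seg(v,a,b,dark):
    r=g[v,a:b];k=np.where(r<120 if dark else r>90)[0];return a+k.min(),a+k.max()
tu=[(sum(seg(v,245,330,True))/2,v) for v in (116,122,128)];print('tube px',tu,[seg(v,245,330,True) for v in (116,122,128)])
T=plane(c,tu,.078)
e=[(262,284),(306,284),(304,335),(262,335)]   # cell top outline edges
st=[(284,290),(284.5,330)]
S=plane(c,st,.097)
y=np.radians(-6.8);B=np.array([.579,.2165]);M=np.array([[np.cos(y),-np.sin(y)],[np.sin(y),np.cos(y)]])
print('tube local',((T[:,:2]-B)@M*1000).round(1));print('stopper local',((S[:,:2]-B)@M*1000).round(1))
H=plane(c,[(174+70,194),(214+70,194),(253+70,194),(173+70,155),(257+70,113),(178+70,230)],.012);print('holes',((H[:,:2]-B)@M*1000).round(1))
Q=depthpts(c,[(284,290),(284,300),(284,320),(284,330)]);print('stopper depth',Q.round(4))
s=get_state();print(s['tool_pos'],np.abs(s['dq']).max())
```

```text
tube px [(np.float64(287.0), 116), (np.float64(284.0), 122), (np.float64(284.0), 128)] [(np.int64(245), np.int64(329)), (np.int64(257), np.int64(311)), (np.int64(258), np.int64(310))]
tube local [[-74.7   1.4]
 [-72.4   0.2]
 [-70.1   0.2]]
stopper local [[-7.   0.1]
 [12.5  0.3]]
holes [[-24.6 -25.6]
 [-24.6   0.3]
 [-24.6  25.5]
 [-49.7 -25.2]
 [-74.6  26. ]
 [  0.4 -23.9]]
stopper depth [[0.5683 0.2179 0.103 ]
 [0.5722 0.2174 0.1037]
 [0.5814 0.2163 0.1036]
 [0.5858 0.2158 0.104 ]]
[0.5802751  0.21743762 0.07898695] 0.00455292317537941
```

The cell is within about 1 mm of the light's line and its centre is at about 0.0785 m. Handing in.

```bash
python3 -c "
from cell import *
print(sign_off())"
```

```text
the job is handed in; nothing more can be done
None
```

The job is handed in: the cover is open to its stop, and the long cell is held upright by its frosted sides, still, half-way along the light path and by my camera measurements within about 1 mm of its line; the judge's result was not shown, and the gripper met about 16 N of unidentified contact inside the box while going down for the cell.

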